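# Reset the scanning turntable's controller

## Robot

A 6-joint arm with a two-finger parallel gripper is mounted at the origin on the work surface. World frame = base frame: x ahead of the robot, y to its left, z up, the work surface at z = 0. Lengths are in m, angles in degrees, forces in N, time in s.
With the tool pointing down it reaches from about 0.375 to 0.9 m from the base axis. Payload 3.1 kg.
Tool frame: the origin (TCP) lies on the centre line of the jaws, within the pads' length; the fingertips stand 25 mm ahead of it and the grasp point (between the pads) lies 6 mm ahead of it; z points along the fingers, y is the line along which they close (so a half turn about z gives the same grasp; the last joint's range is limited). The gripper opens to 87 mm and grips with 3 to 60 N. Pads are 19 mm wide; open, the fingers measure 117 mm over their backs; the gripper's body (75 mm by 190 mm) begins 51 mm behind the grasp point.
Start: joints at [-87.29, 30.224, 82.088, -0, 67.689, -10.227], TCP at [0.14, -0.609, 0.209] pointing down, gripper open.
Joint ranges: [-176.69, 176.69], [-43.24, 126.21], [12.49, 139.97], [-82, 262], [0, 151.66], [-163.58, 163.58]. Speed limits (degrees/s): [159.86, 159.86, 180, 180, 180, 180].

## Interface

Orientations are given as a 3x3 rotation matrix whose columns are the frame's x, y, z axes.
In Python, from rig import * gives the robot as it stands.
- The arm moves only by the tool step_arm, never from a script. Its argument "steps" is a list of rows, each a list of 7 numbers: the shift along the tool's x, y, z normalised to -1 to 1, where 1 is 0.3 m, then the turn, a rotation vector about the tool's x, y, z normalised to -1 to 1, where 1 is 45 degrees, then the gripper's target within -1 to 1 (shut at 1, half-way at 0, fully open at -1). A call has 1 to 8 rows; each row is the pose to reach, as a shift and turn from the pose commanded when the call began, along the tool's axes at that moment; what a row does not reach only later rows make up. A row lasts 1/12 s, in which the tool goes at most 41.7 mm and 7.16 degrees, less where a joint would pass 70% of its speed; a pose out of reach is approached as far as the arm can. A call with a number of a shift or a turn outside -1 to 1 is refused whole. A call with a gripper value outside its range is refused whole. The fingers move at their own pace and stop on an object; the grip force is fixed at half the most. Time passes only in rows, so rows that repeat a pose let the fingers close. It gives the time, the measured TCP pose, the force, the opening and the grip force at its end, in the units of the state.
- read_state(): the state, without advancing time (a new reading comes with each control period).
- capture(name): name is "side" or "top" or "wrist"; returns a dict with "image" (400x640x3 uint8, red, green, blue), "vertical_fov" (degrees; the focal length in pixels is half the picture's height over the tangent of half this angle, whatever the lens; pixels are square), "cx", "cy" (the principal point, pixels), "world_from_camera" (4x4, takes a point from camera to world coordinates); the wrist camera has in their place "T_tool_cam" (4x4, takes a point from camera to tool coordinates, whose origin is the TCP and whose axes are the flange's). Camera axes: x right, y down, z forward; pixel columns grow to the right and rows downward; lengths in m; the calibration is good to about 2 mm. The wrist camera is an equidistant fisheye: a pixel r from the principal point sees the ray r / f radians off the axis. A picture is of the moment at which its call begins: read the wrist's pose just before it. There is no depth.
- hand_in(): hands the job in; it is judged then, once.
The state is a dict: "time_s": time; "joint_positions": joint angles; "qvel": joint speeds; "tau": joint torques, N m; "position": TCP position; "tcp_rot": TCP orientation; "force": force on the tool from outside, world axes, zero at the start; "moment": the same for the moment, N m; "opening": opening from 0.0 (shut) to 1.0 (fully open); "grasp_force": force on a finger pad.
Only numpy, scipy, OpenCV 4.12 (cv2) and the standard library are available. Lean on these libraries where they do the work, as an engineer would, in place of code of your own. Each camera call takes 0.05 s, during which the arm holds its last target. There are 200 camera calls.

## Task

The scanning turntable has faulted: push the controller's sliding cover all the way open, reach a fingertip into the well it was hiding and press the sunken reset key right down, holding it there for about a second, then take the finger out and push the cover fully shut again. Only push and press: do not lift the controller or shove it along the bench, do not press the other key (in the well that is open at the start), and leave the pot, the jar and the eraser where they are.

Things in the scene. Friction and masses are not known exactly. Their poses are not given: they have to be found in the camera images.
- console: The controller: grey block 130 (its x) x 260 (y) x 60 mm high, 2 to 3 kg, loose, upright; origin at the centre of its underside, yaw within 30 degrees of 0 (its y points roughly to the robot's left). In its flat top are two round wells 44 mm across: reset at y = -35 mm (covered at first), standby at y = +50 mm (open at first). Rails 6 mm high at x = +-54.5 mm, along y, guide the cover.
- cover (a joint): Slide of the cover, m: 0 fully shut over the reset well, 0.085 fully open; grows as the cover moves along the controller's +y, off the reset well and over the standby well. Stops at both ends; friction about 1.5 N, stays where left. Starts between 0 and 0.010.
- cover_mid (a point): Centre of the cover: plain aluminium slab 96 (x) x 90 (y) x 16 mm thick between the rails, its underside 0.5 mm and this point 8.5 mm above the controller's top; at controller x = 0, y = -35 mm when shut, +50 mm when open. Too large to grip: push its 16 mm high end faces, 45 mm either side of this point along y. Axes as the controller's.
- reset_well (a point): Centre of the mouth of the reset well, level with the controller's top. Well 44 mm across with vertical walls, 36 mm deep, axis vertical.
- reset_key (a joint): Travel of the reset key, m: 0 up, 0.006 right down; it is sprung (about 2 N to start, 5.5 N when right down) and comes up when let go.
- reset_key_top (a point): Centre of the top of the reset key, a white round key 26 mm across in the middle of the reset well. With the key up its top is 18 mm below the well's mouth; it moves straight down with the key.
- standby_key (a joint): Travel of the other key (same kind, in the other well), m: 0 up. Must not be pressed.
- standby_key_top (a point): Centre of the top of the standby key, 26 mm across, 18 mm below the mouth of the other well.
- pot_mid (a point): Middle of a loose terracotta pot, 84 mm wide and 98 mm high, standing on a white foam pad 60 mm above the bench on the round black turntable (180 mm across); this point is 50 mm above its foot. Leave alone.
- jar_mid (a point): Middle of a loose small glass jar with a white lid, 48 mm wide, 60 mm high, on the bench behind the controller (farther from the robot). Leave alone.
- eraser_mid (a point): Middle of a loose dark rubber eraser block, 30 x 55 x 16 mm, on the bench on the robot's side of the controller. Leave alone.

How it is judged (in metres and radians):
On the way, in this order (a step that is already met when the one before it is completed fails the run):
1. the cover is pushed open (value of joint cover above 0.076 m), for 0.2 s.
2. the reset key is held right down while the cover is open (value of joint reset_key above 0.0045 m and value of joint cover above 0.06 m), for 0.5 s.
3. the key is up and the cover pushed shut (value of joint reset_key below 0.0015 m and value of joint cover below 0.006 m), for 0.2 s.
At the end, for the whole second after the job is handed in: The cover is shut to within 6 mm, both keys are up (within 1.5 mm), the controller stands flat, at rest and within 20 mm of where it began, and the pot, jar and eraser are within 15 mm of where they began (all of step 3 and value of joint standby_key below 0.0015 m and distance of console from where it was at the start of the episode below 0.02 m and angle between console's own z axis and vertical below 0.05 rad and linear speed of console below 0.01 m/s and distance of each of pot_mid, jar_mid, eraser_mid from where it was at the start of the episode below 0.015 m); the robot touches nothing.
It fails at once if the controller was lifted or tipped (height (world z) of console above 0.01 m or angle between console's own z axis and vertical above 0.1 rad).
It fails at once if the controller was shoved along the bench (distance of console from where it was at the start of the episode above 0.025 m).
It fails at once if the other key was pressed (value of joint standby_key above 0.003 m).
It fails at once if the pot, jar or eraser was moved or lifted (distance of any of pot_mid, jar_mid, eraser_mid from where it was at the start of the episode above 0.02 m).
It also fails if it takes over 58 s, if anything falls off the work surface, if the arm or the gripper's body presses on something with over 40 N, if the wrist force passes 120 N, or if a joint passes its speed limit or range.

## Working session

There is one attempt and no reset: what is moved stays moved. The work goes in short steps, Python scripts to look and compute and a tool call to move; the robot and the scene stay as the last step left them, time stands still between calls to the robot, and variables do not carry over. Pictures are saved under pics/ and viewed, at most 10 in all, crops included, and the job is handed in when it is done.

Besides the shell and the picture viewer there is one more tool, called as a command line: name --pt "numbers of a row" for each row, then --argument value for the rest. step_arm: Moves the arm, as the interface text tells. Scaled input: -1 to 1 covers 0.3 m each way for a shift and 45 degrees each way for a turn. Its arguments: {"type":"object","properties":{"steps":{"type":"array"}},"required":["steps"]}

```bash
mkdir -p pics; ls; python3 - <<'E'
from rig import *
import cv2
s=read_state(); print({k:s[k] for k in("time_s","position","tcp_rot","force","opening")})
for n in("top","side"):
    c=capture(n); cv2.imwrite(f"pics/{n}0.png",c["image"][:,:,::-1]); print(n,c["vertical_fov"],c["cx"],c["cy"],c["world_from_camera"])
E
```

```text
pics
{'time_s': 0.0, 'position': array([ 0.13992457, -0.60834013,  0.20765185]), 'tcp_rot': array([[ 9.74610880e-01,  2.23905386e-01, -9.83053541e-05],
       [ 2.23905047e-01, -9.74608426e-01,  2.22379027e-03],
       [ 4.02109392e-04, -2.18934125e-03, -9.99997523e-01]]), 'force': array([ 1.25748351, -0.02892376,  0.03877353]), 'opening': 0.9976565466375951}
top 48.84444440806535 319.20327657416044 202.28750139144634 [[ 0.0052098  -0.99303306  0.11772089  0.44166706]
 [-0.99982319 -0.00729978 -0.01732944  0.01925504]
 [ 0.01806804 -0.11760979 -0.9928955   0.95136542]
 [ 0.          0.          0.          1.        ]]
side 49.44031079309939 315.10641598512166 193.4202831043961 [[-0.89578204 -0.31967176  0.3088438   0.30913518]
 [-0.44414282  0.67131937 -0.59335273  0.49050808]
 [-0.01765472 -0.66868548 -0.74333575  0.69049001]
 [ 0.          0.          0.          1.        ]]
```

View pics/top0.png

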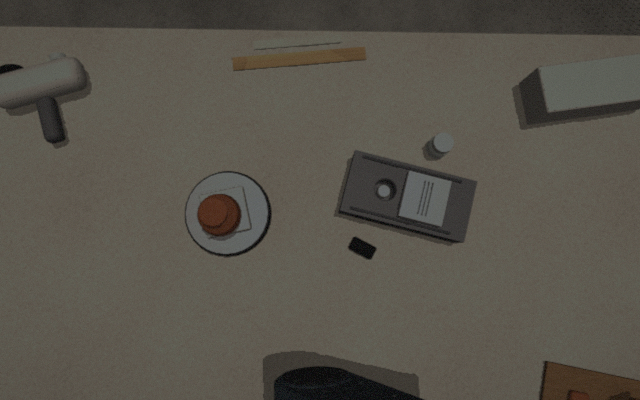

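View pics/side0.png

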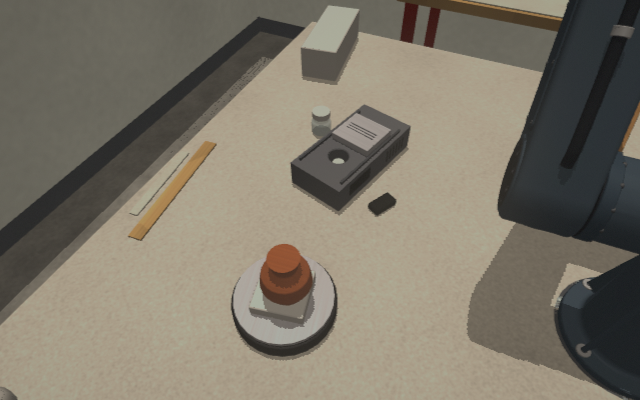

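The top view shows the controller at about (407,197), the cover at about (426,199) and the open well at about (385,189). The eraser is at (362,248), the jar at (441,146) and the pot at (218,214). The side view shows the same layout. Next I measure these.

```bash
cat > h.py <<'E'
from rig import *
import cv2, numpy as np
def ray(c,uv,z):
    f=200/np.tan(np.radians(c["vertical_fov"]/2)); T=np.array(c["world_from_camera"])
    d=T[:3,:3]@np.array([(uv[0]-c["cx"])/f,(uv[1]-c["cy"])/f,1.]); o=T[:3,3]
    return o+d*(z-o[2])/d[2]
def proj(c,p):
    f=200/np.tan(np.radians(c["vertical_fov"]/2)); T=np.linalg.inv(c["world_from_camera"])
    q=T[:3,:3]@p+T[:3,3]; return np.array([f*q[0]/q[2]+c["cx"],f*q[1]/q[2]+c["cy"]])
E
python3 - <<'E'
from h import *
for n,win,wz in(("top",(330,140,490,260),.06),("side",(280,95,420,220),.06)):
    c=capture(n); x0,y0,x1,y1=win; im=c["image"][y0:y1,x0:x1]
    g=cv2.cvtColor(im,cv2.COLOR_RGB2GRAY); hsv=cv2.cvtColor(im,cv2.COLOR_RGB2HSV)
    cv2.imwrite(f"pics/{n}_crop.png",cv2.resize(im[:,:,::-1],None,fx=4.5,fy=4.5,interpolation=cv2.INTER_CUBIC).clip(0,255))
    print(n,"sat/val bench",hsv[5,5],"cover",hsv[(199 if n=='top' else 130)-y0,(415 if n=='top' else 350)-x0])
    m=((hsv[...,1]<45)&(g>105)).astype(np.uint8)
    for ct in cv2.findContours(m,cv2.RETR_EXTERNAL,cv2.CHAIN_APPROX_NONE)[0]:
        if cv2.contourArea(ct)<40: continue
        r=cv2.minAreaRect(ct); b=cv2.boxPoints(r)+[x0,y0]
        print("bright",cv2.contourArea(ct),[ray(c,p,.0765)[:2].round(4).tolist() for p in b],"mid",ray(c,b.mean(0),.0765)[:2].round(4), r)
E
```

```text
top sat/val bench [27 27 93] cover [100   7 103]
side sat/val bench [ 20  47 172] cover [ 13  25 163]
bright 44.5 [[0.4209, -0.057], [0.4152, -0.0834], [0.3668, -0.0561], [0.373, -0.0312]] mid [ 0.3935 -0.0566] ((131.0413818359375, 107.20344543457031), (27.405012130737305, 11.211139678955078), 41.6335334777832)
bright 44.5 [[0.5763, -0.102], [0.556, -0.1116], [0.55, -0.0982], [0.5702, -0.0886]] mid [ 0.5631 -0.1001] ((57.5, 65.5), (5.0, 11.0), 90.0)
bright 41.5 [[0.6789, -0.0668], [0.6601, -0.0757], [0.6403, -0.0395], [0.6585, -0.0308]] mid [ 0.6593 -0.0529] ((5.0, 66.0), (14.0, 10.0), 90.0)
bright 110.0 [[0.6916, -0.2006], [0.6409, -0.237], [0.6132, -0.1871], [0.6622, -0.1524]] mid [ 0.6518 -0.1937] ((38.62189483642578, 27.389781951904297), (16.200210571289062, 27.280540466308594), 83.41805267333984)
bright 1123.5 [[0.6106, -0.1737], [0.6225, -0.2719], [0.4996, -0.2392], [0.4954, -0.1482]] mid [ 0.5552 -0.2063] ((81.0, 35.999996185302734), (50.98234939575195, 29.516094207763672), 26.56505012512207)
bright 357.0 [[0.7809, -0.2474], [0.6724, -0.2978], [0.6339, -0.2154], [0.7358, -0.1676]] mid [ 0.705  -0.2309] ((25.0, 12.0), (24.0, 50.0), 90.0)
```

View pics/top_crop.png

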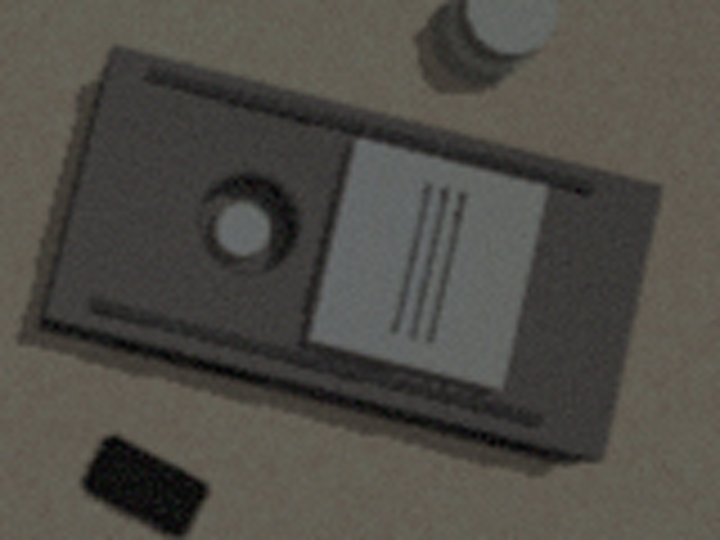

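View pics/side_crop.png

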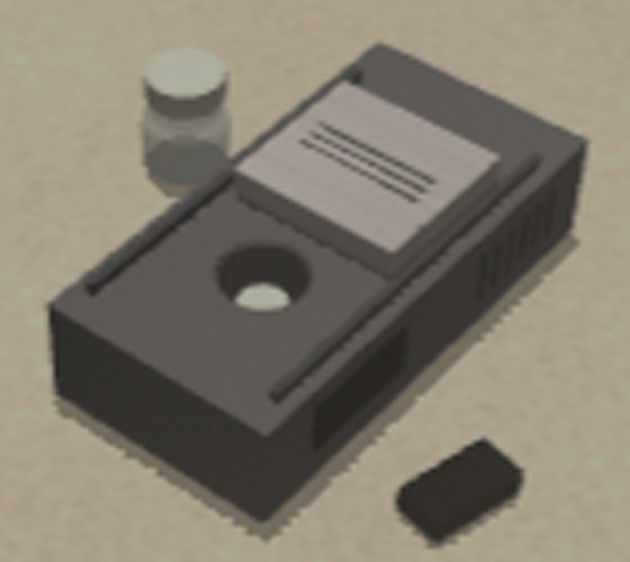

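The top crop shows the top-face corners at about (113,45), (662,184), (602,460) and (42,320). The cover corners are at about (353,138), (549,183), (503,388) and (308,340), and the well is at (249,222). The side crop shows the corners at (50,307), (378,42), (587,142) and (265,433), with the well at (264,275). I'll cast rays from these.

```bash
python3 - <<'E'
from h import *
D={"top":((330,140),[(113,45),(662,184),(602,460),(42,320)],[(353,138),(549,183),(503,388),(308,340)],(249,222)),
"side":((280,95),[(50,307),(378,42),(587,142),(265,433)],[(237,168),(348,83),(499,157),(392,252)],(264,275))}
# local (x,y): order far-left, far-right, near-right, near-left
L=np.array([[.065,.13],[.065,-.13],[-.065,-.13],[-.065,.13]])
C=np.array([[.048,.045],[.048,-.045],[-.048,-.045],[-.048,.045]])
def fit(A,B):
    a,b=A-A.mean(0),B-B.mean(0); th=np.arctan2((a[:,0]*b[:,1]-a[:,1]*b[:,0]).sum(),(a*b).sum())
    R=np.array([[np.cos(th),-np.sin(th)],[np.sin(th),np.cos(th)]]); t=B.mean(0)-R@A.mean(0)
    return th,R,t,(A@R.T+t-B)
for n,((x0,y0),top,cov,well) in D.items():
    c=capture(n); w=lambda p,z: ray(c,(x0+(p[0]+.5)/4.5-.5,y0+(p[1]+.5)/4.5-.5),z)[:2]
    th,R,t,e=fit(L,np.array([w(p,.06) for p in top])); print(n,"console",t.round(4),np.degrees(th).round(2),"res",e.round(4).tolist())
    th2,R2,t2,e2=fit(C,np.array([w(p,.0765) for p in cov])); print(" cover",t2.round(4),np.degrees(th2).round(2),"local",R.T@(t2-t),"res",e2.round(4).tolist())
    print(" well local",R.T@(w(well,.06)-t), "reset",R@[0,-.035]+t)
E
```

```text
top console [ 0.563  -0.1791] -13.93 res [[-0.0004, 0.0007], [-0.0003, 0.0003], [-0.0001, -0.0003], [0.0008, -0.0007]]
 cover [ 0.5562 -0.2084] -13.46 local [ 0.00047368 -0.03011604] res [[0.0013, -0.0002], [0.0002, 0.0004], [-0.0008, -0.0006], [-0.0007, 0.0004]]
 well local [0.00099401 0.04976479] reset [ 0.5545256  -0.21305713]
side console [ 0.5626 -0.1785] -14.03 res [[0.002, -0.0004], [-0.0, -0.0003], [-0.0003, -0.0013], [-0.0016, 0.0019]]
 cover [ 0.5544 -0.2073] -14.62 local [-0.00102957 -0.02987653] res [[0.0017, 0.0011], [0.0019, -0.0021], [-0.0025, -0.0004], [-0.0012, 0.0014]]
 well local [-0.00027597  0.05004554] reset [ 0.55412194 -0.21249248]
```

step_arm --pt "0.76 -0.38 0 0 0 0.6 1" --pt "0.76 -0.38 0 0 0 0.6 1" --pt "0.76 -0.38 0 0 0 0.6 1" --pt "0.76 -0.38 0 0 0 0.6 1" --pt "0.76 -0.38 0 0 0 0.6 1" --pt "0.76 -0.38 0 0 0 0.6 1" --pt "0.76 -0.38 0 0 0 0.6 1" --pt "0.76 -0.38 0 0 0 0.6 1"

```text
time_s: 0.97
position: [0.3386, -0.4447, 0.2087]
tcp_rot: [[0.971, -0.238, 0.0], [-0.238, -0.971, 0.001], [-0.0, -0.001, -1.0]]
force: [-0.2, -0.2, -0.1]
opening: 0.479
grasp_force: 0.0
```

```bash
cat >> h.py <<'E'
O=np.array([.563,-.179]); th=np.radians(-14); RC=np.array([[np.cos(th),-np.sin(th)],[np.sin(th),np.cos(th)]])
def go(lx,ly,ztip):
    s=read_state(); R=np.array(s["tcp_rot"]); p=np.array(s["position"])
    tip=p+.025*R[:,2]; t=np.r_[O+RC@[lx,ly],ztip]
    Rd=np.column_stack([np.r_[RC[:,0],0],np.r_[-RC[:,1],0],[0,0,-1.]])
    print("t",s["time_s"],"tip local",(RC.T@(tip[:2]-O)).round(4),"z",tip[2].round(4),"F",np.round(s["force"],2),"open",round(s["opening"],3))
    print("shift",((R.T@(t-tip))/.3).round(4),"turn",(cv2.Rodrigues(R.T@Rd)[0].ravel()/np.radians(45)).round(4))
E
python3 -c "
from h import *
go(0,-.112,.12)"
```

```text
t 0.9667 tip local [-0.1535 -0.3121] z 0.1837 F [-0.21 -0.18 -0.1 ] open 0.479
shift [ 0.5141 -0.6648  0.2128] turn [-0.0007  0.0001  0.0049]
```

step_arm --pt "0.514 -0.664 0.21 0 0 0.005 1" --pt "0.514 -0.664 0.21 0 0 0.005 1" --pt "0.514 -0.664 0.21 0 0 0.005 1" --pt "0.514 -0.664 0.21 0 0 0.005 1" --pt "0.514 -0.664 0.21 0 0 0.005 1" --pt "0.514 -0.664 0.21 0 0 0.005 1" --pt "0.514 -0.664 0.21 0 0 0.005 1" --pt "0.514 -0.664 0.21 0 0 0.005 1"

```text
time_s: 1.63
position: [0.5357, -0.2904, 0.1445]
tcp_rot: [[0.97, -0.244, -0.001], [-0.244, -0.97, 0.001], [-0.001, -0.0, -1.0]]
force: [-0.2, -0.9, 0.4]
opening: 0.01
grasp_force: 0.0
```

```bash
python3 -c "
from h import *
go(0,-.112,.067)
c=capture('side');cv2.imwrite('pics/s1.png',cv2.resize(c['image'][40:240,260:500,::-1],None,fx=3,fy=3,interpolation=cv2.INTER_CUBIC))
"
```

```text
t 1.6333 tip local [ 0.0004 -0.1147] z 0.1195 F [-0.2  -0.91  0.41] open 0.01
shift [-0.0013 -0.0089  0.1749] turn [-0.0004  0.0013 -0.0025]
```

View pics/s1.png

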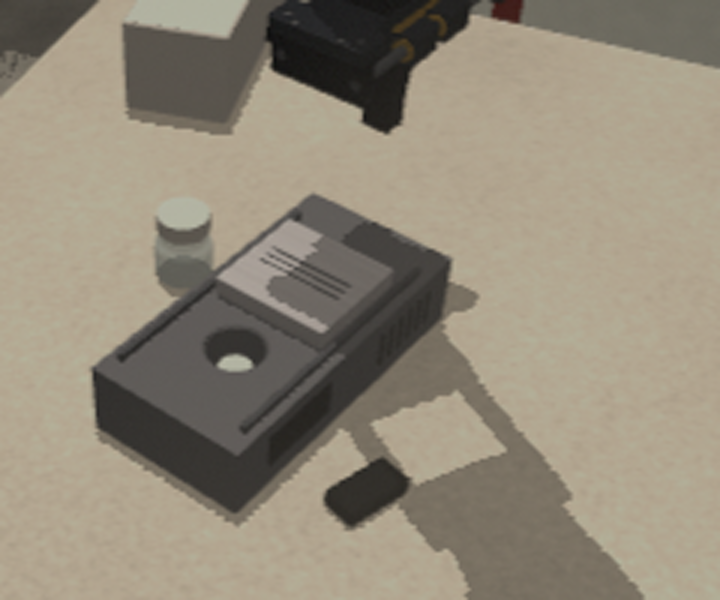

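The side view shows the closed fingertips at crop (383,128), above the controller's near-right end and clear of the cover face. I'll lower gently.

step_arm --pt "0 -0.006 0.05 0 0 0 1" --pt "0 -0.006 0.09 0 0 0 1" --pt "0 -0.006 0.12 0 0 0 1" --pt "0 -0.006 0.14 0 0 0 1" --pt "0 -0.006 0.155 0 0 0 1" --pt "0 -0.006 0.165 0 0 0 1" --pt "0 -0.006 0.173 0 0 0 1" --pt "0 -0.006 0.173 0 0 0 1"

```text
time_s: 2.35
position: [0.5349, -0.2898, 0.0937]
tcp_rot: [[0.969, -0.247, -0.0], [-0.247, -0.969, -0.0], [-0.0, 0.0, -1.0]]
force: [-0.1, -0.1, 1.3]
opening: 0.009
grasp_force: 0.0
```

```bash
python3 -c "
from h import *
c=capture('side')
print(proj(c,np.array([.5354,-.2903,.1195])), 'seen ~',(260+383/3,40+129/3))
go(0,-.09,.067)
"
```

```text
[385.05459336  96.02473567] seen ~ (387.6666666666667, 83.0)
t 2.4 tip local [-0.0003 -0.1141] z 0.0689 F [-0.52 -0.49  0.69] open 0.01
shift [ 0.0006 -0.0804  0.0064] turn [ 0.0002 -0.0003 -0.0064]
```

The fingertip appeared higher in the image than predicted, so I'll check now.

```bash
python3 -c "
from h import *
s=read_state();p=np.array(s['position']);R=np.array(s['tcp_rot'])
for n,w in(('side',(330,60,450,150)),('top',(400,150,520,240))):
    c=capture(n);x0,y0,x1,y1=w
    im=cv2.resize(c['image'][y0:y1,x0:x1,::-1],None,fx=5,fy=5,interpolation=cv2.INTER_CUBIC)
    im=cv2.convertScaleAbs(im,alpha=1.6)
    for d in(0,.025):
        q=(proj(c,p+d*R[:,2])-[x0,y0])*5; print(n,d,q); cv2.circle(im,tuple(int(v) for v in q),4,(0,0,255),-1)
    if n=='side':
        for sx in(-.0095,.0095):
            for sy in(-.015,.015):
                q=(proj(c,p+R@[sx,sy,.025])-[x0,y0])*5; cv2.circle(im,tuple(int(v) for v in q),3,(0,255,0),-1)
    if n=='side':a=im
    else: cv2.imwrite('pics/s2.png',im)
cv2.imwrite('pics/s2s.png',a)
"
```

```text
side 0 [269.58936191 228.61959749]
side 0.025 [264.12088635 273.304902  ]
top 0 [341.80421395 287.61390086]
top 0.025 [319.96296717 294.12953592]
```

View pics/s2s.png

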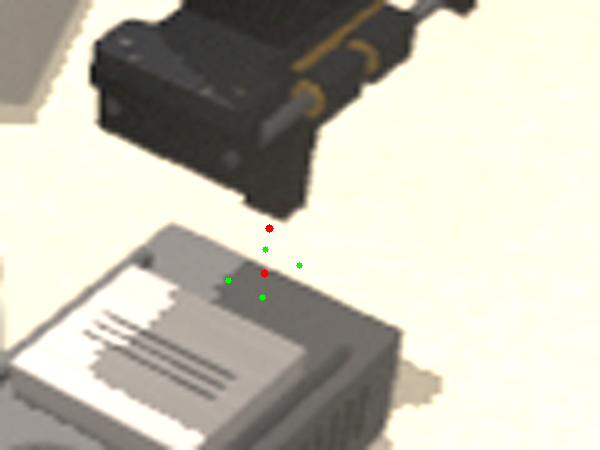

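The side view shows the fingertip at crop (280,218), about 55 px above the predicted tip at (264,273). I'll check the top view for the lateral offset.

View pics/s2.png

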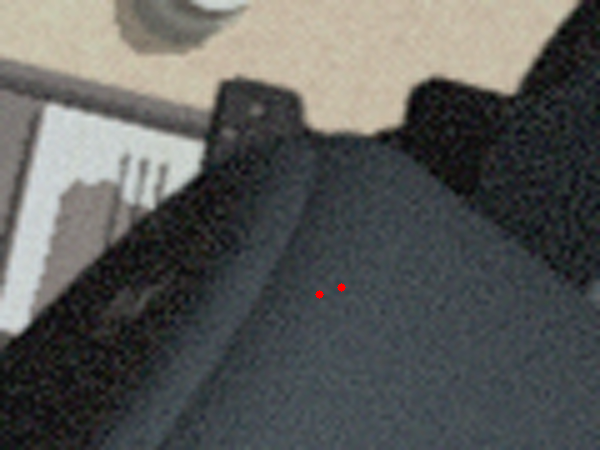

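```bash
cat >> h.py <<'E'
def wproj(c,p,s):
    f=200/np.tan(np.radians(c["vertical_fov"]/2)); R=np.array(s["tcp_rot"]); T=np.linalg.inv(c["T_tool_cam"])
    q=T[:3,:3]@(R.T@(p-np.array(s["position"])))+T[:3,3]; r=np.hypot(q[0],q[1]); a=np.arctan2(r,q[2])
    return np.array([c["cx"]+f*a*q[0]/r,c["cy"]+f*a*q[1]/r])
def W(lx,ly,z): return np.r_[O+RC@[lx,ly],z]
E
python3 -c "
from h import *
s=read_state();c=capture('wrist');print(np.round(c['T_tool_cam'],4),c['vertical_fov'],c['cx'],c['cy'])
im=cv2.convertScaleAbs(np.ascontiguousarray(c['image'][:,:,::-1]),alpha=1.6)
P=[W(a,b,.06) for a in(.065,-.065) for b in(.13,-.13)]+[W(a,-.03+b,.0765) for a in(.048,-.048) for b in(.045,-.045)]+[W(0,.05,.06)]
for p in P:
    u=wproj(c,p,s);print(u.round(1)); cv2.circle(im,tuple(int(v) for v in u),2,(0,0,255),-1)
R=np.array(s['tcp_rot'])
for a in(-.0095,.0095):
  for b in(-.015,.015):
    u=wproj(c,np.array(s['position'])+R@[a,b,.025],s);print('tip',u.round(1)); cv2.circle(im,tuple(int(v) for v in u),2,(0,255,0),-1)
cv2.imwrite('pics/w1.png',im)
"
```

```text
[[-3.000e-04 -9.586e-01 -2.846e-01  7.830e-02]
 [ 1.000e+00 -1.000e-04 -9.000e-04  1.000e-03]
 [ 8.000e-04 -2.846e-01  9.586e-01 -1.756e-01]
 [ 0.000e+00  0.000e+00  0.000e+00  1.000e+00]] 65.70646984690485 318.4697709589347 202.12623464181843
[ 50.  151.9]
[340.5 132.3]
[ 78.4 279.5]
[337.7 298.1]
[136.4 166.6]
[255.8 161.7]
[158.2 284.6]
[265.2 291.3]
[122.  221.3]
tip [296.1 240.4]
tip [338.6 240.5]
tip [295.5 215. ]
tip [339.2 215. ]
```

View pics/w1.png

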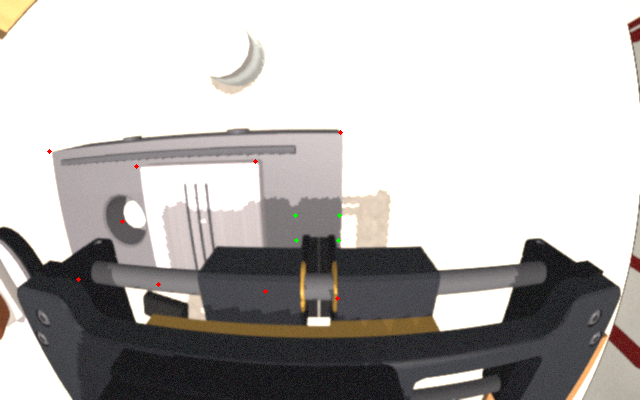

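The console projections match the wrist view (red dots). The visible finger ends at row 235, which is shorter than the stated tip (green, rows 215–240). I'll settle it by touching the controller's top gently.

step_arm --pt "0 0 0.01 0 0 0 1" --pt "0 0 0.01 0 0 0 1" --pt "0 0 0.02 0 0 0 1" --pt "0 0 0.02 0 0 0 1" --pt "0 0 0.028 0 0 0 1" --pt "0 0 0.028 0 0 0 1"

```text
time_s: 3.05
position: [0.5349, -0.2893, 0.0849]
tcp_rot: [[0.969, -0.247, -0.001], [-0.247, -0.969, 0.0], [-0.001, -0.0, -1.0]]
force: [0.5, -0.2, 0.4]
opening: 0.006
grasp_force: 0.0
```

```bash
python3 -c "
from h import *
go(0,-.112,.067)"
```

```text
t 3.05 tip local [-0.0007 -0.1138] z 0.0599 F [ 0.46 -0.18  0.39] open 0.006
shift [ 0.0021 -0.006  -0.0237] turn [-0.0004  0.0009 -0.0064]
```

step_arm --pt "0 0 0.007 0 0 0 1" --pt "0 0 0.007 0 0 0 1" --pt "0 0 0.013 0 0 0 1" --pt "0 0 0.013 0 0 0 1" --pt "0 0 0.02 0 0 0 1" --pt "0 0 0.02 0 0 0 1"

```text
time_s: 3.55
position: [0.5349, -0.2893, 0.079]
tcp_rot: [[0.969, -0.247, -0.0], [-0.247, -0.969, 0.0], [-0.0, -0.0, -1.0]]
force: [0.7, 0.4, 0.2]
opening: 0.004
grasp_force: 0.0
```

step_arm --pt "0 0 0.02 0 0 0 1" --pt "0 0 0.04 0 0 0 1" --pt "0 0 0.06 0 0 0 1" --pt "0 0 0.07 0 0 0 1" --pt "0 0 0.08 0 0 0 1" --pt "0 0 0.08 0 0 0 1"

```text
time_s: 4.05
position: [0.5346, -0.2891, 0.0544]
tcp_rot: [[0.969, -0.247, -0.001], [-0.247, -0.969, 0.001], [-0.002, -0.001, -1.0]]
force: [-0.0, -0.1, -0.2]
opening: 0.008
grasp_force: 0.0
```

step_arm --pt "0 0 0.007 0 0 0 1" --pt "0 0 0.007 0 0 0 1" --pt "0 0 0.014 0 0 0 1" --pt "0 0 0.014 0 0 0 1"

```text
time_s: 4.38
position: [0.5351, -0.2894, 0.051]
tcp_rot: [[0.969, -0.247, -0.0], [-0.247, -0.969, 0.0], [-0.0, -0.0, -1.0]]
force: [0.5, 0.4, -0.8]
opening: 0.006
grasp_force: 0.0
```

step_arm --pt "0 0 0.007 0 0 0 1" --pt "0 0 0.007 0 0 0 1" --pt "0 0 0.007 0 0 0 1"

```text
time_s: 4.63
position: [0.535, -0.2894, 0.049]
tcp_rot: [[0.969, -0.247, -0.0], [-0.247, -0.969, 0.0], [-0.0, -0.0, -1.0]]
force: [0.3, -0.6, -0.6]
opening: 0.005
grasp_force: 0.0
```

step_arm --pt "0 0 0.007 0 0 0 1" --pt "0 0 0.007 0 0 0 1" --pt "0 0 0.007 0 0 0 1"

```text
time_s: 4.88
position: [0.535, -0.2894, 0.0468]
tcp_rot: [[0.969, -0.247, -0.0], [-0.247, -0.969, 0.0], [-0.0, -0.0, -1.0]]
force: [-0.5, 1.0, -0.2]
opening: 0.002
grasp_force: 0.0
```

step_arm --pt "0 0 0.007 0 0 0 1" --pt "0 0 0.007 0 0 0 1" --pt "0 0 0.007 0 0 0 1"

```text
time_s: 5.13
position: [0.5352, -0.2895, 0.0465]
tcp_rot: [[0.969, -0.247, 0.0], [-0.247, -0.969, -0.0], [0.001, 0.0, -1.0]]
force: [-2.1, 2.1, 9.7]
opening: 0.007
grasp_force: 4.8
```

step_arm --pt "0 0 0.007 0 0 0 1" --pt "0 0 0.007 0 0 0 1" --pt "0 0 0.007 0 0 0 1"

```text
time_s: 5.38
position: [0.5352, -0.2895, 0.0464]
tcp_rot: [[0.969, -0.246, 0.001], [-0.246, -0.969, -0.001], [0.001, 0.001, -1.0]]
force: [-5.0, 3.0, 20.1]
opening: 0.006
grasp_force: 10.5
```

The tip touches at TCP z = 0.0465, so the true tip is 13.5 mm behind the TCP. I'll update the helper and raise off.

step_arm --pt "0 0 -0.02 0 0 0 1" --pt "0 0 -0.037 0 0 0 1" --pt "0 0 -0.037 0 0 0 1"

```text
time_s: 5.63
position: [0.5358, -0.29, 0.0549]
tcp_rot: [[0.969, -0.247, 0.002], [-0.247, -0.969, -0.001], [0.002, 0.001, -1.0]]
force: [0.2, -0.3, -0.0]
opening: 0.001
grasp_force: 0.0
```

```bash
sed -i 's/tip=p+.025\*R/tip=p-.0135*R/' h.py; python3 -c "
from h import *
go(0,-.09,.067)"
```

```text
t 5.6333 tip local [ 0.0004 -0.1143] z 0.0684 F [ 0.22 -0.34 -0.03] open 0.001
shift [-0.0018 -0.0808  0.0046] turn [ 0.0012 -0.0027 -0.0064]
```

step_arm --pt "0 -0.04 0 0 0 -0.006 1" --pt "0 -0.08 0 0 0 -0.006 1" --pt "0 -0.12 0 0 0 -0.006 1" --pt "0 -0.16 0 0 0 -0.006 1" --pt "0 -0.2 0 0 0 -0.006 1" --pt "0 -0.24 0 0 0 -0.006 1" --pt "0 -0.28 0 0 0 -0.006 1" --pt "0 -0.32 0 0 0 -0.006 1"

```text
time_s: 6.3
position: [0.5587, -0.1949, 0.0536]
tcp_rot: [[0.97, -0.242, -0.001], [-0.242, -0.97, 0.0], [-0.001, -0.0, -1.0]]
force: [-0.6, -1.8, -1.5]
opening: 0.005
grasp_force: 1.0
```

```bash
cat >> h.py <<'E'
def cov():
    # bright low-saturation patch: edge of the cover's +y end, in local coords, from the side view
    c=capture("side"); out=[]
    for lx in(-.03,-.02,.02,.03):
        ys=np.arange(-.1,.14,.0005); g=[]
        for y in ys:
            u=proj(c,W(lx,y,.0765)); g.append(cv2.getRectSubPix(cv2.cvtColor(c["image"],cv2.COLOR_RGB2GRAY),(1,1),tuple(map(float,u)))[0,0])
        d=np.diff(cv2.GaussianBlur(np.float32(g).reshape(-1,1),(1,9),0).ravel()); i=d.argmin(); out.append((lx,round(ys[i],4),round(float(d[i]),1)))
    print("cover +y edge",out)
E
python3 -c "
from h import *
go(0,-.01,.068);cov()"
```

```text
t 6.3 tip local [-0.0003 -0.0165] z 0.0671 F [-0.55 -1.81 -1.48] open 0.005
shift [ 0.001  -0.0216 -0.0029] turn [-0.0001  0.0011  0.0003]
cover +y edge [(-0.03, np.float64(-0.007), -5.8), (-0.02, np.float64(0.044), -4.5), (0.02, np.float64(0.0365), -5.3), (0.03, np.float64(0.083), -9.0)]
```

```bash
python3 -c "
from h import *
c=capture('side');im=cv2.convertScaleAbs(cv2.resize(c['image'][95:220,280:420,::-1],None,fx=4.5,fy=4.5,interpolation=cv2.INTER_CUBIC),alpha=1.4)
for y in(.085,.09,.095):
  for x in(.048,-.048):
    u=(proj(c,W(x,y,.0765))-[280,95]+.5)*4.5-.5; print(y,x,u.round()); cv2.circle(im,tuple(int(v) for v in u),2,(0,0,255),-1)
cv2.imwrite('pics/s3.png',im)"
```

```text
0.085 0.048 [136. 243.]
0.085 -0.048 [300. 335.]
0.09 0.048 [129. 249.]
0.09 -0.048 [293. 341.]
0.095 0.048 [122. 254.]
0.095 -0.048 [286. 348.]
```

View pics/s3.png

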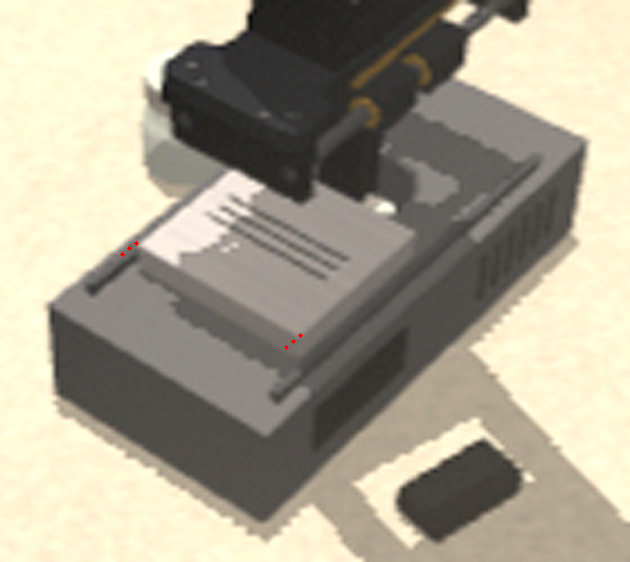

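The side view shows the cover's open end at about y = 0.084, so the slide is about 0.074. The fingers are about 21 mm thick and the reset key is now exposed at (383,208). I'll push about 10 mm more.

step_arm --pt "0 -0.012 0 0 0 0 1" --pt "0 -0.022 0 0 0 0 1" --pt "0 -0.03 0 0 0 0 1" --pt "0 -0.034 0 0 0 0 1" --pt "0 -0.034 0 0 0 0 1"

```text
time_s: 6.82
position: [0.5615, -0.1867, 0.054]
tcp_rot: [[0.97, -0.243, 0.001], [-0.243, -0.97, -0.0], [0.001, -0.0, -1.0]]
force: [0.1, -1.2, -0.1]
opening: 0.008
grasp_force: 0.2
```

```bash
python3 -c "
from h import *
go(0,-.035,.08)"
```

```text
t 6.8167 tip local [ 0.0004 -0.0079] z 0.0675 F [ 0.09 -1.18 -0.05] open 0.008
shift [-0.0013  0.0905 -0.0416] turn [-0.0001 -0.001  -0.0011]
```

step_arm --pt "0 -0.008 0 0 0 0 1" --pt "0 -0.012 0 0 0 0 1" --pt "0 -0.012 0 0 0 0 1"

```text
time_s: 7.07
position: [0.5623, -0.1836, 0.054]
tcp_rot: [[0.97, -0.242, 0.001], [-0.242, -0.97, -0.001], [0.001, 0.001, -1.0]]
force: [-0.1, -3.1, 1.5]
opening: 0.007
grasp_force: 1.4
```

step_arm --pt "0 0.03 -0.02 0 0 0 1" --pt "0 0.07 -0.03 0 0 0 1" --pt "0 0.101 -0.03 0 0 0 1" --pt "0 0.101 -0.03 0 0 0 1" --pt "0 0.101 -0.03 0 0 0 1"

```text
time_s: 7.48
position: [0.5545, -0.2134, 0.0629]
tcp_rot: [[0.97, -0.244, 0.0], [-0.244, -0.97, 0.0], [0.0, -0.0, -1.0]]
force: [-0.5, -0.5, 0.6]
opening: 0.004
grasp_force: 0.0
```

```bash
python3 -c "
from h import *
go(0,-.035,.045)
"
```

```text
t 7.4833 tip local [ 0.     -0.0355] z 0.0764 F [-0.47 -0.55  0.6 ] open 0.004
shift [-1.000e-04 -1.500e-03  1.047e-01] turn [-0.0004 -0.0001 -0.0031]
```

Centred over the well. I'll descend, first to just above the key.

step_arm --pt "0 0 0.03 0 0 0 1" --pt "0 0 0.06 0 0 0 1" --pt "0 0 0.085 0 0 0 1" --pt "0 0 0.1 0 0 0 1" --pt "0 0 0.103 0 0 0 1" --pt "0 0 0.103 0 0 0 1"

```text
time_s: 7.98
position: [0.5543, -0.2119, 0.031]
tcp_rot: [[0.97, -0.242, -0.001], [-0.242, -0.97, 0.001], [-0.002, -0.001, -1.0]]
force: [0.5, 0.8, -0.9]
opening: 0.006
grasp_force: 0.0
```

```bash
python3 -c "
from h import *
go(0,-.035,.0345)
"
```

```text
t 7.9833 tip local [-0.0004 -0.034 ] z 0.0445 F [ 0.48  0.83 -0.95] open 0.006
shift [0.0015 0.0032 0.0333] turn [-0.0007  0.0021  0.    ]
```

step_arm --pt "0 0 0.008 0 0 0 1" --pt "0 0 0.016 0 0 0 1" --pt "0 0 0.022 0 0 0 1" --pt "0 0 0.028 0 0 0 1" --pt "0 0 0.032 0 0 0 1" --pt "0 0 0.034 0 0 0 1" --pt "0 0 0.034 0 0 0 1" --pt "0 0 0.034 0 0 0 1"

```text
time_s: 8.65
position: [0.5552, -0.2126, 0.0225]
tcp_rot: [[0.97, -0.242, 0.001], [-0.242, -0.97, -0.0], [0.001, 0.0, -1.0]]
force: [-0.4, 1.1, 5.7]
opening: 0.006
grasp_force: 3.0
```

step_arm --pt "0 0 0.005 0 0 0 1" --pt "0 0 0.005 0 0 0 1" --pt "0 0 0.005 0 0 0 1" --pt "0 0 0.005 0 0 0 1" --pt "0 0 0.005 0 0 0 1" --pt "0 0 0.005 0 0 0 1" --pt "0 0 0.005 0 0 0 1" --pt "0 0 0.005 0 0 0 1"

```text
time_s: 9.32
position: [0.5553, -0.2126, 0.0224]
tcp_rot: [[0.97, -0.242, 0.001], [-0.242, -0.97, -0.001], [0.002, 0.0, -1.0]]
force: [-1.9, 1.3, 14.2]
opening: 0.009
grasp_force: 7.2
```

step_arm --pt "0 0 0 0 0 0 1" --pt "0 0 0 0 0 0 1" --pt "0 0 0 0 0 0 1" --pt "0 0 0 0 0 0 1" --pt "0 0 0 0 0 0 1" --pt "0 0 0 0 0 0 1"

```text
time_s: 9.82
position: [0.5553, -0.2126, 0.0224]
tcp_rot: [[0.97, -0.242, 0.001], [-0.242, -0.97, -0.001], [0.002, 0.0, -1.0]]
force: [-2.3, 2.3, 13.8]
opening: -0.001
grasp_force: 7.2
```

The key is bottomed (stiff at tip z 0.036) and has been held for over 1 s. Going up.

step_arm --pt "0 0 -0.03 0 0 0 1" --pt "0 0 -0.07 0 0 0 1" --pt "0 0 -0.12 0 0 0 1" --pt "0 0 -0.17 0 0 0 1" --pt "0 0 -0.22 0 0 0 1" --pt "0 0 -0.24 0 0 0 1" --pt "0 0 -0.24 0 0 0 1"

```text
time_s: 10.4
position: [0.5557, -0.2131, 0.0939]
tcp_rot: [[0.97, -0.242, 0.003], [-0.242, -0.97, -0.002], [0.003, 0.001, -1.0]]
force: [0.4, -0.7, -0.1]
opening: 0.005
grasp_force: 0.0
```

```bash
python3 -c "
from h import *
go(0,.113,.105)
"
```

```text
t 10.4 tip local [ 0.0011 -0.0348] z 0.1074 F [ 0.4  -0.72 -0.1 ] open 0.005
shift [-0.0038 -0.4927  0.0075] turn [ 0.0015 -0.004  -0.0003]
```

step_arm --pt "-0.004 -0.1 0 0 0 0 1" --pt "-0.004 -0.2 0 0 0 0 1" --pt "-0.004 -0.3 0 0 0 0 1" --pt "-0.004 -0.4 0 0 0 0 1" --pt "-0.004 -0.47 0 0 0 0 1" --pt "-0.004 -0.502 0 0 0 0 1" --pt "-0.004 -0.502 0 0 0 0 1" --pt "-0.004 -0.502 0 0 0 0 1"

```text
time_s: 11.07
position: [0.5897, -0.0662, 0.0917]
tcp_rot: [[0.97, -0.241, -0.001], [-0.241, -0.97, -0.0], [-0.001, 0.001, -1.0]]
force: [-0.4, -0.4, 0.4]
opening: 0.006
grasp_force: 0.0
```

```bash
python3 -c "
from h import *
go(0,.115,.068)
"
```

```text
t 11.0667 tip local [-0.0014  0.1159] z 0.1052 F [-0.39 -0.38  0.37] open 0.006
shift [0.0047 0.003  0.1238] turn [0.0007 0.0013 0.001 ]
```

step_arm --pt "0.004 0 0.03 0 0 0 1" --pt "0.004 0 0.06 0 0 0 1" --pt "0.004 0 0.09 0 0 0 1" --pt "0.004 0 0.11 0 0 0 1" --pt "0.004 0 0.122 0 0 0 1" --pt "0.004 0 0.122 0 0 0 1" --pt "0.004 0 0.122 0 0 0 1"

```text
time_s: 11.65
position: [0.591, -0.0665, 0.0552]
tcp_rot: [[0.97, -0.243, -0.001], [-0.243, -0.97, 0.0], [-0.001, -0.0, -1.0]]
force: [0.9, 0.0, 0.4]
opening: 0.009
grasp_force: 0.0
```

```bash
python3 -c "
from h import *
go(0,.022,.068)
"
```

```text
t 11.65 tip local [-0.      0.1159] z 0.0687 F [0.9  0.03 0.38] open 0.009
shift [3.000e-04 3.131e-01 2.300e-03] turn [-0.0001  0.001  -0.0008]
```

step_arm --pt "0 0.04 0 0 0 0 1" --pt "0 0.08 0 0 0 0 1" --pt "0 0.12 0 0 0 0 1" --pt "0 0.16 0 0 0 0 1" --pt "0 0.2 0 0 0 0 1" --pt "0 0.24 0 0 0 0 1" --pt "0 0.28 0 0 0 0 1" --pt "0 0.305 0 0 0 0 1"

```text
time_s: 12.32
position: [0.5686, -0.1571, 0.0559]
tcp_rot: [[0.97, -0.243, -0.0], [-0.243, -0.97, -0.0], [0.0, 0.0, -1.0]]
force: [-0.6, 2.0, 1.4]
opening: 0.004
grasp_force: 0.9
```

step_arm --pt "0 0.006 0 0 0 0 1" --pt "0 0.01 0 0 0 0 1" --pt "0 0.01 0 0 0 0 1"

```text
time_s: 12.57
position: [0.5684, -0.1585, 0.0557]
tcp_rot: [[0.97, -0.242, 0.0], [-0.242, -0.97, -0.001], [0.0, 0.001, -1.0]]
force: [0.4, 0.1, -0.6]
opening: 0.006
grasp_force: 0.0
```

```bash
python3 -c "
from h import *
go(0,.02,.068)
"
```

```text
t 12.5667 tip local [0.0003 0.0212] z 0.0692 F [ 0.36  0.05 -0.56] open 0.006
shift [-0.001  0.004  0.004] turn [ 0.0007 -0.0006 -0.0003]
```

step_arm --pt "0 0.006 0 0 0 0 1" --pt "0 0.006 0 0 0 0 1" --pt "0 0.01 0 0 0 0 1" --pt "0 0.01 0 0 0 0 1"

```text
time_s: 12.9
position: [0.5679, -0.1606, 0.0557]
tcp_rot: [[0.97, -0.242, 0.0], [-0.242, -0.97, 0.0], [0.0, -0.0, -1.0]]
force: [0.7, 1.0, -0.2]
opening: 0.006
grasp_force: 0.6
```

```bash
python3 -c "
from h import *
go(0,.02,.068)
"
```

```text
t 12.9 tip local [0.0003 0.019 ] z 0.0692 F [ 0.69  1.05 -0.18] open 0.006
shift [-0.0009 -0.0033  0.0039] turn [-0.0002 -0.0004  0.0001]
```

step_arm --pt "0 0.006 0 0 0 0 1" --pt "0 0.006 0 0 0 0 1" --pt "0 0.01 0 0 0 0 1" --pt "0 0.01 0 0 0 0 1"

```text
time_s: 13.23
position: [0.5677, -0.1611, 0.0557]
tcp_rot: [[0.97, -0.244, 0.002], [-0.244, -0.97, 0.004], [0.0, -0.004, -1.0]]
force: [4.5, 7.9, 1.6]
opening: 0.007
grasp_force: 4.6
```

The stop is felt (about 9 N with no motion), so the cover is shut. Backing off and rising.

step_arm --pt "0 -0.03 0 0 0 0 1" --pt "0 -0.05 -0.02 0 0 0 1" --pt "0 -0.05 -0.1 0 0 0 1" --pt "0 -0.05 -0.2 0 0 0 1" --pt "0 -0.05 -0.3 0 0 0 1" --pt "-0.3 -0.05 -0.35 0 0 0 1" --pt "-0.4 -0.05 -0.4 0 0 0 1" --pt "-0.4 -0.05 -0.4 0 0 0 1"

```text
time_s: 13.9
position: [0.4526, -0.1198, 0.1765]
tcp_rot: [[0.97, -0.241, -0.0], [-0.241, -0.97, -0.001], [0.0, 0.001, -1.0]]
force: [0.3, 0.3, 0.2]
opening: 0.004
grasp_force: 0.0
```

```bash
python3 -c "
from h import *
go(0,.02,.068)
c=capture('side');im=cv2.convertScaleAbs(cv2.resize(c['image'][80:220,270:430,::-1],None,fx=4,fy=4,interpolation=cv2.INTER_CUBIC),alpha=1.4)
for p in [(x,y,.0765) for x in(.048,-.048) for y in(.01,-.08)]+[(x,y,.06) for x in(.065,-.065) for y in(.13,-.13)]:
    u=(proj(c,W(*p))-[270,80]+.5)*4-.5; cv2.circle(im,tuple(int(v) for v in u),2,(0,0,255),-1)
cv2.imwrite('pics/s4.png',im)"
```

```text
t 13.9 tip local [-0.1214  0.0307] z 0.19 F [0.28 0.31 0.21] open 0.004
shift [0.4047 0.0355 0.4069] turn [ 0.0015 -0.0003  0.0011]
```

View pics/s4.png

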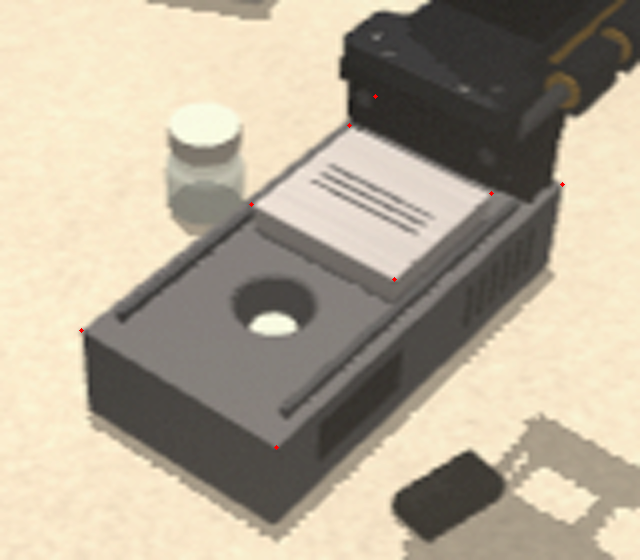

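The cover's corners sit on the marks for fully shut. The controller corners, jar and eraser are in place, and the arm is clear. Handing in.

```bash
python3 -c "
from rig import *
print(hand_in())"
```

```text
the job is handed in; nothing more can be done
None
```

I pushed the cover fully open, pressed the reset key right down and held it for over a second, then pushed the cover back to its shut stop. The last picture showed the controller, jar and eraser unmoved (the pot was out of frame), and I handed the job in at about 14 s; no verdict came back.

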